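# Close the storage dishes, each with its own lid

### The arm

A 7-joint arm with a two-finger parallel gripper is mounted at the origin on a cart in front of the work surface, level with it; the furniture and walls round the work are solid. World frame = base frame: x ahead of the robot, y to its left, z up, the work surface at z = 0. Lengths are in m, angles in rad, forces in N, time in s.
With the tool pointing down it reaches from about 0.4 to 0.85 m from the base axis. Payload 10.4 kg.
Tool frame: the origin (TCP) lies midway between the tips of the shut fingers; the grasp point (between the pads) lies 19 mm behind it; z points along the fingers, y is the line along which they close (so a half turn about z gives the same grasp; the last joint's range is limited). The gripper opens to 85 mm and grips with 20 to 120 N. Pads are 22 mm wide; open, the fingers measure 114 mm over their backs; the gripper's body (76 mm by 85 mm) begins 54 mm behind the grasp point. The pads swing forward as they close: fully open they stand 13 mm farther back than shut.
Start: joints at [1.091, 0.332, -0.065, 1.46, 0.022, 1.35, -0.088], TCP at [0.276, -0.561, 0.231] pointing down, gripper open.
Joint ranges: [-2.6, 2.6], [-0.5, 2.12], [-1.47, 1.34], [0.16, 2.42], [-1.27, 4.41], [0.06, 2.06], [-2.6, 2.6]. Speed limits (rad/s): [2.22, 2.22, 2.79, 2.79, 3.14, 3.14, 3.14].

### API

Orientations are given as a unit quaternion [x, y, z, w].
In Python, from rig import ctrl gives the robot as it stands. The module is installed in compiled form; this text tells all that it offers.
- The arm moves only by the shell command python3 -m pendant 'ROWS'. ROWS is 1 to 10 rows, parted by a bar, with the numbers parted by commas; each row has 5 numbers: the finger opening in m, then dx, dy, dz in fractions of the full range, 1 being 0.8 m, then a turn about the tool's z in a scale on which 1.0 is 60 degrees; each row is the pose to reach, as a shift and turn from the pose commanded when the command began, along the tool's axes at that moment; what a row does not reach only later rows make up. A row lasts 1/10 s, in which the tool goes at most 0.05 m and 0.15 rad, less where a joint would pass 70% of its speed; a pose out of reach is approached as far as the arm can. The fingers move at their own pace and stop on an object; the grip force is fixed at half the most. Time passes only in rows, so rows that do not move let the fingers close. It prints the time, the measured TCP pose, the force, the opening and the grip force at its end. No shift or turn number may pass 1 either way. Input that does not fit is refused with a message, and nothing moves.
- ctrl.get_obs(): the state, without advancing time (a new reading comes with each control period).
- ctrl.capture(name): name is "side" or "top"; returns a dict with "color" (480x640x3 uint8, red, green, blue), "fx", "fy", "cx", "cy" (pixels), "origin" and "rotation" of the camera in the world. Camera axes: x right, y down, z forward; pixel columns grow to the right and rows downward; lengths in m; the calibration is good to about 2 mm. A picture is of the moment at which its call begins. There is no depth.
- ctrl.finish_job(): hands the job in; it is judged then, once.
The state is a dict: "time": time; "q": joint angles; "dq": joint speeds; "joint_efforts": joint torques, N m; "eef_pos": TCP position; "orientation": TCP orientation; "contact_force": force on the tool from outside, world axes, zero at the start; "moment": the same for the moment, N m; "width": finger opening in m; "finger_force": force on a finger pad.
Only numpy, scipy, OpenCV 4.12 (cv2) and the standard library are available. Lean on these libraries where they do the work, as an engineer would, in place of code of your own. Each camera call takes 0.05 s, during which the arm holds its last target. There are 200 camera calls.

### The job

Close the four storage dishes: put on each one the wooden lid that matches it in shape and size, seated fully down in the rim, and then let go. Set the lids down, do not drop them, and leave the dishes, the egg timer and the coffee cup standing where they are.

Things in the scene. Friction and masses are not known exactly. Their poses are not given: they have to be found in the camera images.
- large_round_dish: The larger round dish, outside diameter 96 mm, opening 88 mm, round biscuits in it. Open white ceramic dish, 46 mm high, wall 4 mm, upright, loose, about 0.5 kg. Its origin is the centre of its underside, z up. It stands on a pastry board whose top is 12 mm above the worktop. Note: wall cabinets and a hood overhang the back (from x = 0.57, z = 0.48 up).
- small_round_dish: The smaller round dish, outside diameter 70 mm, opening 62 mm, hazelnuts in it. Open white ceramic dish, 46 mm high, wall 4 mm, upright, loose, about 0.5 kg. Its origin is the centre of its underside, z up. It stands on a pastry board whose top is 12 mm above the worktop. Note: a tall cabinet stands at the left (beyond x = 0.33, y = 0.34).
- square_dish: The square dish, 82 x 82 mm outside, opening 74 x 74 mm, sugar cubes in it. Open white ceramic dish, 46 mm high, wall 4 mm, upright, loose, about 0.5 kg. Its origin is the centre of its underside, z up. It stands on a pastry board whose top is 12 mm above the worktop. x and y run along its sides.
- oblong_dish: The oblong dish, 100 mm (x) by 64 mm (y) outside, opening 92 x 56 mm, finger biscuits in it. Open white ceramic dish, 46 mm high, wall 4 mm, upright, loose, about 0.5 kg. Its origin is the centre of its underside, z up. It stands on a pastry board whose top is 12 mm above the worktop. x runs along its long side.
- large_round_lid: Lid of the larger round dish: dark wooden disc of 102 mm diameter. Lies seal down. Origin: centre of the seal's underside, z up. Grey seal 8 mm deep, 76 mm across; wooden plate z 8 to 16 mm; in the middle an upright grip fin, 44 mm along x, 14 mm thick along y, z 16 to 44 mm. 0.1 kg. Seated, its plate rests on the rim: origin 38 mm above the dish's origin.
- small_round_lid: Lid of the smaller round dish: dark wooden disc of 76 mm diameter. Lies seal down. Origin: centre of the seal's underside, z up. Grey seal 8 mm deep, 50 mm across; wooden plate z 8 to 16 mm; in the middle an upright grip fin, 44 mm along x, 14 mm thick along y, z 16 to 44 mm. 0.1 kg. Seated, its plate rests on the rim: origin 38 mm above the dish's origin.
- square_lid: Lid of the square dish: dark wooden square of 88 x 88 mm. Lies seal down. Origin: centre of the seal's underside, z up. Grey seal 8 mm deep, 62 x 62 mm; wooden plate z 8 to 16 mm; in the middle an upright grip fin, 44 mm along x, 14 mm thick along y, z 16 to 44 mm. 0.1 kg. Seated, its plate rests on the rim: origin 38 mm above the dish's origin. Fits in any quarter turn.
- oblong_lid: Lid of the oblong dish: dark wooden oblong, 106 mm (x) by 70 mm (y). Lies seal down. Origin: centre of the seal's underside, z up. Grey seal 8 mm deep, 80 mm (x) by 44 mm (y); wooden plate z 8 to 16 mm; in the middle an upright grip fin, 44 mm along x, 14 mm thick along y, z 16 to 44 mm. 0.1 kg. Seated, its plate rests on the rim: origin 38 mm above the dish's origin. Fits either way round.
- egg_timer: Bystander: kitchen timer with a red domed top, 63 mm diameter, 53 mm high, standing behind and between the dishes and lids; origin at the centre of its underside.
- coffee_cup: Bystander: small white coffee cup, 58 mm across, 82 mm with its handle, 49 mm high, standing behind and between the dishes and lids; origin at the bottom, midway along the 82 mm.

How it is judged:
At the end, for the whole second after the job is handed in: Each lid is seated on its own dish: centred to 10 mm, level, plate on the rim (to 3 mm), square and oblong turned to match (0.25 rad); all released and at rest; dishes upright within 30 mm, egg timer and coffee cup upright within 20 mm of where they stood (horizontal distance between large_round_lid and large_round_dish below 0.01 m and z of large_round_lid in the frame of large_round_dish between 0.035 and 0.041 m and angle between each of large_round_lid, large_round_dish, small_round_lid, small_round_dish, square_lid, square_dish, oblong_lid, oblong_dish's own z axis and vertical below 0.06 rad and linear speed of each of large_round_lid, large_round_dish, small_round_lid, small_round_dish, square_lid, square_dish, oblong_lid, oblong_dish below 0.02 m/s and contact force between the fingers and large_round_lid below 0.05 N and distance of each of large_round_dish, small_round_dish, square_dish, oblong_dish from where it was at the start of the episode below 0.03 m and horizontal distance between small_round_lid and small_round_dish below 0.01 m and z of small_round_lid in the frame of small_round_dish between 0.035 and 0.041 m and contact force between the fingers and small_round_lid below 0.05 N and horizontal distance between square_lid and square_dish below 0.01 m and z of square_lid in the frame of square_dish between 0.035 and 0.041 m and contact force between the fingers and square_lid below 0.05 N and (angle between the x axis of square_lid and the x axis of square_dish, either way round below 0.25 rad or angle between the x axis of square_lid and the y axis of square_dish, either way round below 0.25 rad) and horizontal distance between oblong_lid and oblong_dish below 0.01 m and z of oblong_lid in the frame of oblong_dish between 0.035 and 0.041 m and contact force between the fingers and oblong_lid below 0.05 N and angle between the x axis of oblong_lid and the x axis of oblong_dish, either way round below 0.25 rad and distance of each of egg_timer, coffee_cup from where it was at the start of the episode below 0.02 m and angle between each of egg_timer, coffee_cup's own z axis and vertical below 0.1 rad); the robot touches nothing.
It fails at once if a dish is shoved 30 mm or more (distance of any of large_round_dish, small_round_dish, square_dish, oblong_dish from where it was at the start of the episode above 0.03 m).
It fails at once if a lid is dropped (falls freely at more than 0.7 m/s, some 25 mm) ((linear speed of large_round_lid above 0.7 m/s and contact force between the fingers and large_round_lid below 0.05 N) or (linear speed of small_round_lid above 0.7 m/s and contact force between the fingers and small_round_lid below 0.05 N) or (linear speed of square_lid above 0.7 m/s and contact force between the fingers and square_lid below 0.05 N) or (linear speed of oblong_lid above 0.7 m/s and contact force between the fingers and oblong_lid below 0.05 N)).
It fails at once if the egg timer or the coffee cup is moved 20 mm or more (distance of any of egg_timer, coffee_cup from where it was at the start of the episode above 0.02 m).
It also fails if it takes over 104 s, if anything falls off the work surface, if the arm or the gripper's body presses on something with over 40 N, if the wrist force passes 120 N, or if a joint passes its speed limit or range.

## Working session

There is one attempt and no reset: what is moved stays moved. The work goes in short steps, Python scripts to look and compute and a shell command to move; the robot and the scene stay as the last step left them, time stands still between calls to the robot, and variables do not carry over. Pictures are saved under pics/ and viewed, at most 14 in all, crops included, and the job is handed in when it is done.

```bash
mkdir -p pics; python3 - <<'E'
from rig import ctrl
import cv2,numpy as np
o=ctrl.get_obs(); print({k:np.round(v,3) for k,v in o.items()})
for n in("top","side"):
    c=ctrl.capture(n); cv2.imwrite(f"pics/{n}0.png",c["color"][:,:,::-1]); print(n,{k:np.round(v,4).tolist() for k,v in c.items() if k!="color"})
E
```

```text
{'time': np.float64(0.0), 'q': array([ 1.091,  0.333, -0.065,  1.461,  0.022,  1.35 , -0.089]), 'dq': array([ 0.   ,  0.001,  0.   ,  0.001, -0.   ,  0.001,  0.001]), 'joint_efforts': array([ 2.0000e-03, -6.2544e+01,  5.0000e-02, -3.9160e+01,  1.6000e-02,
        1.0000e-02,  0.0000e+00]), 'eef_pos': array([ 0.275, -0.561,  0.231]), 'orientation': array([ 0.974,  0.226, -0.   , -0.001]), 'contact_force': array([-0.678, -0.307,  0.578]), 'moment': array([ 0.027, -0.039,  0.025]), 'finger_force': np.float64(0.0), 'width': np.float64(0.085)}
top {'fx': 566.2128, 'fy': 566.2128, 'cx': 324.1909, 'cy': 236.0423, 'origin': [0.4538, -0.1006, 1.1756], 'rotation': [0.708, -0.7057, 0.0134, -0.0237]}
side {'fx': 442.0734, 'fy': 442.0734, 'cx': 328.9088, 'cy': 237.7828, 'origin': [0.6114, 0.2869, 0.8415], 'rotation': [0.1031, 0.9703, -0.2176, -0.0236]}
```

View pics/top0.png

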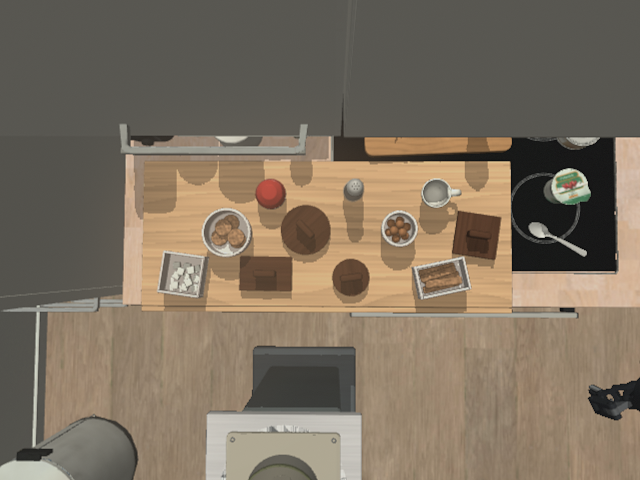

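View pics/side0.png

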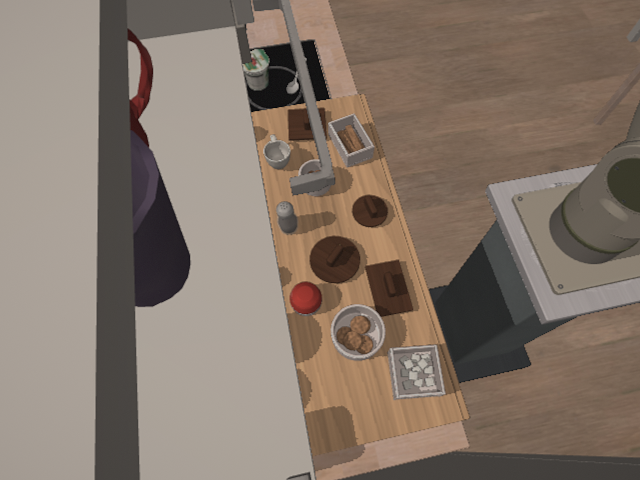

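The top view shows dishes at about (227,232) large, (400,228) small, (183,275) square and (441,278) oblong. The lids are at (306,230) large, (350,277) small, (266,273) oblong and (477,235) square, with the timer at (270,193) and the cup at (438,193). The side view agrees, though a cabinet handle partly hides the small dish.

```bash
cat > h.py <<'E'
from rig import ctrl
import cv2,numpy as np
def cast(c,uv,z):
    uv=np.atleast_2d(np.asarray(uv,float))
    d=np.c_[(uv[:,0]-c["cx"])/c["fx"],(uv[:,1]-c["cy"])/c["fy"],np.ones(len(uv))]
    q=np.asarray(c["rotation"],float)
    from scipy.spatial.transform import Rotation as R
    w=R.from_quat(q).apply(d); o=np.asarray(c["origin"])
    return o+w*((z-o[2])/w[:,2])[:,None]
def shape(c,mask,seed,z):
    n,l,s,ce=cv2.connectedComponentsWithStats(mask)
    i=l[seed[1],seed[0]]
    if i==0:
        m=np.argmin(np.where(s[1:,4]>60,np.hypot(*(ce[1:]-seed).T),999))+1; i=m
    cs,_=cv2.findContours((l==i).astype(np.uint8),cv2.RETR_EXTERNAL,cv2.CHAIN_APPROX_NONE)
    p=cast(c,max(cs,key=len)[:,0],z)
    r=cv2.minAreaRect((p[:,:2]*1000).astype(np.float32)); (cx,cy),rad=cv2.minEnclosingCircle((p[:,:2]*1000).astype(np.float32))
    return np.round(r[0],1),np.round(r[1],1),round(r[2],1),"circ",round(cx,1),round(cy,1),round(2*rad,1)
E
python3 - <<'E'
from h import *
c=ctrl.capture("top"); im=c["color"]; hsv=cv2.cvtColor(im,cv2.COLOR_RGB2HSV)
lid=((hsv[...,2]<105)&(hsv[...,1]>60)&((hsv[...,0]<20)|(hsv[...,0]>170))).astype(np.uint8)
white=((hsv[...,1]<50)&(hsv[...,2]>120)).astype(np.uint8)
for n,s in dict(large=(306,230),small=(350,277),oblong=(266,273),square=(477,235)).items(): print("lid",n,*shape(c,lid,s,.028))
for n,s in dict(large=(205,232),small=(384,228),square=(163,275),oblong=(418,283)).items(): print("dish",n,*shape(c,white,s,.058))
v=np.zeros_like(im); v[lid>0]=(150,80,0); v[white>0]=255
a=im[180:305,150:520]; b=v[180:305,150:520]
f=lambda x:cv2.resize(x,(800,270),interpolation=cv2.INTER_CUBIC)
g=np.clip(a.astype(float)*1.6,0,255).astype(np.uint8)
cv2.imwrite("pics/c1.png",np.vstack([f(g),f(b)])[:,:,::-1])
E
```

```text
lid large [526.4 -44.5] [97.7 97.6] 0.2 circ 526.6 -45.0 100.0
lid small [ 431.4 -137.1] [72.6 70.7] 0.2 circ 431.2 -136.8 73.5
lid oblong [438.4  35.6] [104.6  68. ] 88.8 circ 438.2 35.9 121.7
lid square [ 517.  -390.3] [87.6 86.9] 81.4 circ 517.7 -390.2 119.4
dish large [520.1 110.7] [95.3 95.6] 0.2 circ 520.0 110.8 97.6
dish small [ 528.6 -231.6] [70.9 70.8] 71.7 circ 528.6 -231.5 72.4
dish square [436.8 199.5] [83.6 83.3] 82.1 circ 436.4 199.6 114.2
dish oblong [ 431.4 -314.7] [ 66.1 104.2] 12.2 circ 432.2 -313.8 120.3
```

View pics/c1.png

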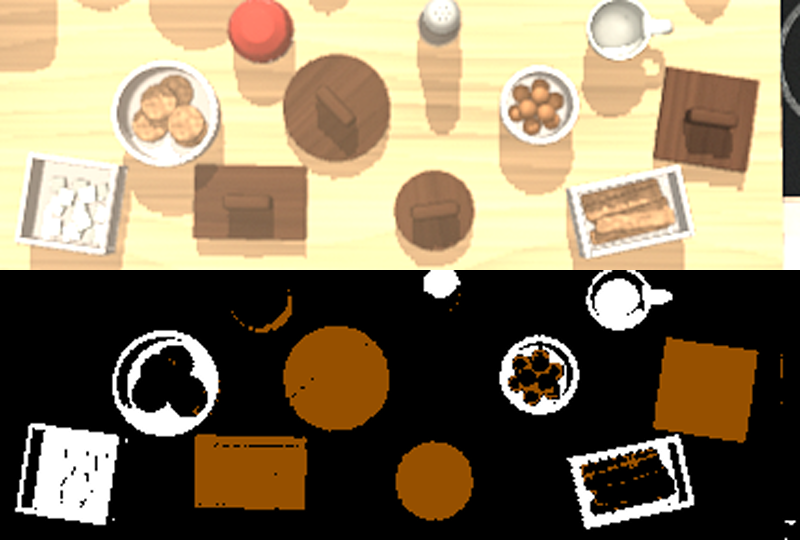

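The masks match the known sizes to within about 4 mm, so I only need the fin directions now.

```bash
python3 - <<'E'
from h import *
c=ctrl.capture("top"); im=c["color"]
def f(s):
    a=im[s[1]-25:s[1]+25,s[0]-33:s[0]+33]; a=cv2.resize(a,(396,300),interpolation=cv2.INTER_CUBIC)
    return np.clip(a.astype(float)*2.6,0,255).astype(np.uint8)
v=np.vstack([np.hstack([f((306,230)),f((350,277))]),np.hstack([f((266,273)),f((477,235))])])
cv2.imwrite("pics/c2.png",v[:,:,::-1])
E
```

```text
(no output)
```

View pics/c2.png

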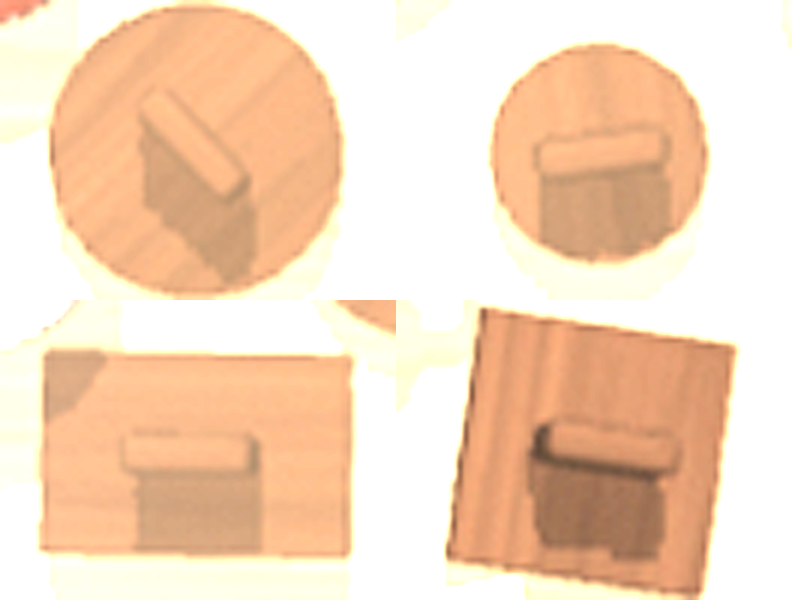

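The fins run diagonally on the large lid (yaw about 45.5°), at about -83° on the small lid, along the long side on the oblong lid (88.8°), and at about 81.4° on the square lid. I'll start with the square lid, which is closest to the arm.

```bash
cat > to.py <<'E'
import sys,numpy as np
from rig import ctrl
from scipy.spatial.transform import Rotation as R
x,y,z,yaw=map(float,sys.argv[1:5]); o=ctrl.get_obs()
r=R.from_quat(o["orientation"]); M=r.as_matrix(); cur=np.degrees(np.arctan2(M[1,0],M[0,0]))
d=M.T@(np.array([x,y,z])/1000-o["eef_pos"])
print("t",round(float(o["time"]),2),"pos",np.round(o["eef_pos"]*1000,1),"yaw",round(cur,1),"tilt",round(float(np.degrees(np.arccos(-M[2,2]))),2),"w",round(float(o["width"]),4),"F",np.round(o["contact_force"],1),"q7",round(float(o["q"][6]),2))
t=-((yaw-cur+90)%180-90)
print("delta",np.round(d,4),"turn",round(np.radians(t),3))
E
python3 to.py 517 -390 160 81.4
```

```text
t 0.2 pos [ 275.6 -560.7  230.8] yaw 26.2 tilt 0.05 w 0.0854 F [ 0.5 -0.1 -0.1] q7 -0.09
delta [ 0.292  -0.0467  0.0709] turn -0.964
```

The rows are not in the units I measure in: shifts go in shares of 0.8 m and turns go in shares of 60 degrees. I convert before sending: 0.292 m is 0.365, 0.15 m is 0.1875, -0.964 rad is -0.9206.

```bash
python3 -m pendant '0.06,0.1875,-0.025,0,-0.4297 | 0.06,0.365,-0.0584,0.0375,-0.9206 | 0.06,0.365,-0.0584,0.0886,-0.9206 | 0.06,0.365,-0.0584,0.0886,-0.9206 | 0.06,0.365,-0.0584,0.0886,-0.9206 | 0.06,0.365,-0.0584,0.0886,-0.9206 | 0.06,0.365,-0.0584,0.0886,-0.9206 | 0.06,0.365,-0.0584,0.0886,-0.9206 | 0.06,0.365,-0.0584,0.0886,-0.9206 | 0.06,0.365,-0.0584,0.0886,-0.9206'; python3 to.py 517 -390 60 81.4
```

```text
time: 1.2
eef_pos: [0.516, -0.392, 0.1609]
orientation: [0.76, 0.65, -0.0, 0.0]
contact_force: [-0.7, -0.3, -0.8]
width: 0.0599
finger_force: 0.0
t 1.2 pos [ 516.  -392.   160.9] yaw 81.2 tilt 0.07 w 0.0599 F [-0.7 -0.3 -0.8] q7 0.33
delta [0.0023 0.0007 0.1009] turn -0.004
```

Scaled: 0.129 m is 0.1613, 0.08 m is 0.1.

```bash
python3 -m pendant '0.06,0.0019,0.0006,0.05,0 | 0.06,0.0019,0.0006,0.1,0 | 0.06,0.0019,0.0006,0.1313,0 | 0.06,0.0019,0.0006,0.15,0 | 0.06,0.0019,0.0006,0.1613,0 | 0.06,0.0019,0.0006,0.1613,0 | 0.06,0.0019,0.0006,0.1613,0'; python3 to.py 517 -390 32 81.4; python3 - <<'E'
from h import *
a=[cv2.resize(ctrl.capture("side")["color"][80:200,250:410],(400,300),interpolation=cv2.INTER_CUBIC),cv2.resize(ctrl.capture("top")["color"][180:300,400:560],(400,300),interpolation=cv2.INTER_CUBIC)]
cv2.imwrite("pics/d1.png",np.hstack(a)[:,:,::-1])
E
```

```text
time: 1.9
eef_pos: [0.5185, -0.3895, 0.0329]
orientation: [0.758, 0.652, 0.0, 0.001]
contact_force: [-0.4, -0.4, 0.7]
width: 0.0599
finger_force: 0.0
t 1.9 pos [ 518.5 -389.5   32.9] yaw 81.4 tilt 0.12 w 0.0599 F [-0.4 -0.4  0.7] q7 0.29
delta [-0.0007 -0.0014  0.0009] turn -0.0
```

View pics/d1.png

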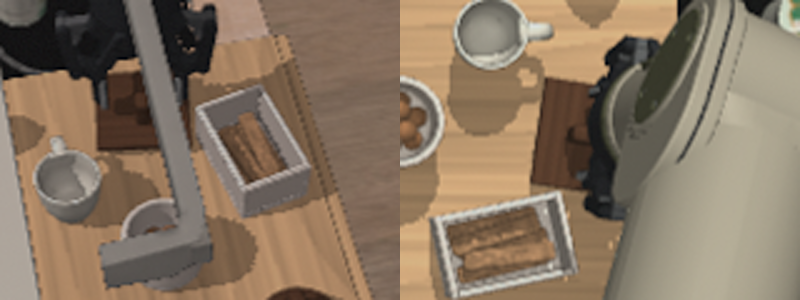

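The side view shows the fingers straddling the fin, and nothing else is being touched. I'll close on it and lift a little.

Scaled: -0.128 m is -0.16, -0.1 m is -0.125.

```bash
python3 -m pendant '0,0,0,0,0 | 0,0,0,0,0 | 0,0,0,0,0 | 0,0,0,0,0 | 0,0,0,0,0 | 0,0,0,0,0'; python3 -m pendant '0,0,0,-0.025,0 | 0,0,0,-0.075,0 | 0,0,0,-0.125,0 | 0,0,0,-0.16,0 | 0,0,0,-0.16,0'; python3 to.py 436.8 199.5 160 82.1
```

```text
time: 2.6
eef_pos: [0.5182, -0.389, 0.0318]
orientation: [0.758, 0.652, 0.0, 0.0]
contact_force: [-0.2, 0.2, 3.7]
width: 0.0132
finger_force: 59.2
time: 3.1
eef_pos: [0.5196, -0.3899, 0.1639]
orientation: [0.758, 0.652, 0.001, 0.003]
contact_force: [0.9, 0.7, -2.2]
width: 0.013
finger_force: 58.8
t 3.1 pos [ 519.6 -389.9  163.9] yaw 81.4 tilt 0.38 w 0.013 F [ 0.9  0.7 -2.2] q7 0.32
delta [ 0.5704 -0.17    0.0011] turn -0.012
```

Scaled: 0.36 m is 0.45, 0.34 m is 0.425, -0.012 rad is -0.0115.

```bash
python3 -m pendant '0,0.0375,-0.0125,0,0 | 0,0.0875,-0.025,0,0 | 0,0.1375,-0.0425,0,0 | 0,0.1875,-0.0563,0,0 | 0,0.2375,-0.0713,0,0 | 0,0.2875,-0.085,0,0 | 0,0.3375,-0.1,0,0 | 0,0.3875,-0.115,0,0 | 0,0.425,-0.1263,0,-0.0057 | 0,0.45,-0.1338,0,-0.0115' | head -2;  python3 -m pendant '0,0.05,-0.015,0,0 | 0,0.1,-0.03,0,0 | 0,0.15,-0.045,0,0 | 0,0.2,-0.06,0,0 | 0,0.2375,-0.0713,0,0 | 0,0.2563,-0.0775,0,0 | 0,0.2625,-0.0788,0,0 | 0,0.2625,-0.0788,0,0'; python3 to.py 436.8 199.5 73 82.1
```

```text
time: 4.1
eef_pos: [0.4646, -0.0144, 0.1584]
time: 4.9
eef_pos: [0.4319, 0.1997, 0.1586]
orientation: [0.754, 0.657, -0.001, -0.0]
contact_force: [-0.3, 0.3, -1.3]
width: 0.0129
finger_force: 58.9
t 4.9 pos [431.9 199.7 158.6] yaw 82.1 tilt 0.07 w 0.0129 F [-0.3  0.3 -1.3] q7 -0.74
delta [0.0005 0.0049 0.0856] turn 0.001
```

Scaled: 0.075 m is 0.0938, 0.068 m is 0.085.

```bash
python3 -m pendant '0,0.0006,0.0063,0.025,0 | 0,0.0006,0.0063,0.0625,0 | 0,0.0006,0.0063,0.085,0 | 0,0.0006,0.0063,0.0938,0 | 0,0.0006,0.0063,0.0938,0 | 0,0.0006,0.0063,0.0938,0'>/dev/null; python3 to.py 436.8 199.5 70 82.1; python3 - <<'E'
from h import *
a=[cv2.resize(ctrl.capture("side")["color"][320:420,350:490],(400,286),interpolation=cv2.INTER_CUBIC),cv2.resize(ctrl.capture("top")["color"][220:320,120:260],(400,286),interpolation=cv2.INTER_CUBIC)]
cv2.imwrite("pics/d2.png",np.hstack(a)[:,:,::-1])
E
```

```text
t 5.5 pos [438.  199.3  85.1] yaw 82.1 tilt 0.05 w 0.0128 F [ 0.4  1.  -0.7] q7 -0.82
delta [ 0.     -0.0012  0.0151] turn -0.001
```

View pics/d2.png

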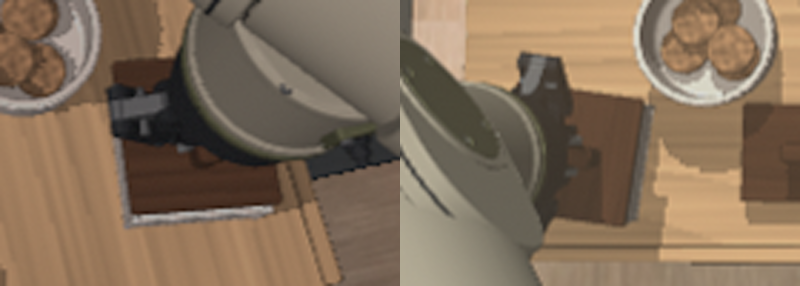

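The lid is square over the dish, with only a thin strip of the dish showing below it from parallax. I'll lower it and release.

Scaled: 0.0155 m is 0.0194, 0.0145 m is 0.0181.

```bash
python3 -m pendant '0,0,-0.0013,0.0075,0 | 0,0,-0.0013,0.0138,0 | 0,0,-0.0013,0.0181,0 | 0,0,-0.0013,0.0194,0 | 0,0,-0.0013,0.0194,0 | 0,0,-0.0013,0.0194,0'; python3 to.py 436.8 199.5 70 82.1
```

```text
time: 6.2
eef_pos: [0.4363, 0.1996, 0.0697]
orientation: [0.754, 0.657, -0.0, 0.0]
contact_force: [-7.8, -4.8, 17.3]
width: 0.0125
finger_force: 61.6
t 6.2 pos [436.3 199.6  69.7] yaw 82.1 tilt 0.07 w 0.0125 F [-7.8 -4.8 17.3] q7 -0.84
delta [-0.0001  0.0005 -0.0003] turn -0.0
```

Scaled: -0.1 m is -0.125, -0.07 m is -0.0875.

```bash
python3 -m pendant '0.05,0,0,0,0 | 0.05,0,0,0,0 | 0.05,0,0,0,0 | 0.05,0,0,0,0 | 0.05,0,0,-0.0375,0 | 0.05,0,0,-0.0875,0 | 0.05,0,0,-0.125,0 | 0.05,0,0,-0.125,0' | tail -4; python3 to.py 438.4 35.6 165 88.8
```

```text
orientation: [0.754, 0.657, 0.003, 0.001]
contact_force: [0.2, 0.3, -0.1]
width: 0.0501
finger_force: 0.0
t 7.0 pos [438.4 200.9 172.7] yaw 82.1 tilt 0.37 w 0.0501 F [ 0.2  0.3 -0.1] q7 -0.74
delta [-0.1637  0.0227  0.0074] turn -0.117
```

Next is the oblong lid at (438,36). I'll also check the square one once the arm has moved clear.

Scaled: -0.1637 m is -0.2046, -0.15 m is -0.1875, -0.117 rad is -0.1117.

```bash
python3 -m pendant '0.05,-0.05,0.0063,0,-0.0286 | 0.05,-0.1,0.0138,0,-0.0573 | 0.05,-0.15,0.0213,0,-0.0859 | 0.05,-0.1875,0.0263,0.0063,-0.1117 | 0.05,-0.2046,0.0284,0.0093,-0.1117 | 0.05,-0.2046,0.0284,0.0093,-0.1117 | 0.05,-0.2046,0.0284,0.0093,-0.1117' >/dev/null; python3 to.py 438.4 35.6 32 88.8;  python3 - <<'E'
from h import *
c=ctrl.capture("top"); im=c["color"]; hsv=cv2.cvtColor(im,cv2.COLOR_RGB2HSV)
lid=((hsv[...,2]<105)&(hsv[...,1]>60)&((hsv[...,0]<20)|(hsv[...,0]>170))).astype(np.uint8)
print("square lid seated",*shape(c,lid,(181,274),.066))
E
```

```text
t 7.7 pos [436.2  35.1 161.2] yaw 88.8 tilt 0.03 w 0.0498 F [-0.2  0.4  0.4] q7 -0.2
delta [0.0006 0.0023 0.1292] turn -0.0
square lid seated [440.6 234.2] [17.9 86.2] 89.7 circ 440.6 228.3 86.4
```

Scaled: 0.129 m is 0.1613, 0.12 m is 0.15.

```bash
python3 -m pendant '0.05,0.0006,0.0025,0.05,0 | 0.05,0.0006,0.0025,0.1,0 | 0.05,0.0006,0.0025,0.1313,0 | 0.05,0.0006,0.0025,0.15,0 | 0.05,0.0006,0.0025,0.1613,0 | 0.05,0.0006,0.0025,0.1613,0 | 0,0.0006,0.0025,0.1613,0 | 0,0.0006,0.0025,0.1613,0 | 0,0.0006,0.0025,0.1613,0 | 0,0.0006,0.0025,0.1613,0';python3 -m pendant '0,0,0,0,0 | 0,0,0,0,0'; python3 to.py 438.4 35.6 32 88.8;python3 -m pendant '0,0,0,-0.025,0 | 0,0,0,-0.075,0 | 0,0,0,-0.125,0 | 0,0,0,-0.16,0 | 0,0,0,-0.16,0' | tail -2;  python3 to.py 431.4 -314.7 160 102.2
```

```text
time: 8.75
eef_pos: [0.4393, 0.035, 0.0335]
orientation: [0.715, 0.7, 0.001, 0.001]
contact_force: [-0.7, 1.0, 6.6]
width: 0.0128
finger_force: 59.5
time: 8.95
eef_pos: [0.4392, 0.035, 0.0335]
orientation: [0.715, 0.7, 0.001, 0.001]
contact_force: [-1.5, -0.3, 6.7]
width: 0.0126
finger_force: 59.5
t 8.95 pos [439.2  35.   33.5] yaw 88.8 tilt 0.11 w 0.0126 F [-1.5 -0.3  6.7] q7 -0.34
delta [ 0.0006 -0.0008  0.0015] turn -0.0
width: 0.0128
finger_force: 58.9
t 9.45 pos [440.5  35.1 164.4] yaw 88.8 tilt 0.4 w 0.0128 F [ 0.6  0.2 -1.8] q7 -0.2
delta [-0.3499 -0.0017  0.0047] turn -0.234
```

Scaled: -0.35 m is -0.4375, -0.335 m is -0.4188, -0.234 rad is -0.2235.

```bash
python3 -m pendant '0,-0.0375,0,0,0 | 0,-0.0875,0,0,-0.0286 | 0,-0.1375,0,0,-0.0573 | 0,-0.1875,0,0,-0.0955 | 0,-0.2375,0,0,-0.1337 | 0,-0.2875,0,0,-0.1719 | 0,-0.3375,0,0,-0.2005 | 0,-0.3875,0,0,-0.2235 | 0,-0.4188,-0.0013,0,-0.2235 | 0,-0.4375,-0.0021,0.005,-0.2235' >/dev/null;  python3 -m pendant '0,0,0,0,0 | 0,0,0,0,0' >/dev/null; python3 to.py 431.4 -314.7 86 102.2;  python3 - <<'E'
from h import *
c=ctrl.capture("top"); im=c["color"]; hsv=cv2.cvtColor(im,cv2.COLOR_RGB2HSV)
lid=((hsv[...,2]<105)&(hsv[...,1]>60)&((hsv[...,0]<20)|(hsv[...,0]>170))).astype(np.uint8)
print("square lid seated",*shape(c,lid,(181,274),.066))
white=((hsv[...,1]<50)&(hsv[...,2]>120)).astype(np.uint8)
for n,s in dict(large=(205,232),small=(384,228)).items(): print("dish",n,*shape(c,white,s,.058))
E
```

```text
t 10.65 pos [ 429.4 -313.5  155.7] yaw 102.3 tilt 0.09 w 0.0126 F [ 0.2  0.8 -1.4] q7 0.7
delta [-0.0017  0.0017  0.0697] turn 0.001
square lid seated [435.7 195.1] [87.6 86.2] 82.1 circ 436.2 195.3 118.9
dish large [520.1 110.7] [95.3 95.6] 0.2 circ 520.0 110.9 97.7
dish small [ 528.1 -231.3] [70.4 70.9] 63.4 circ 528.6 -231.5 72.4
```

Scaled: 0.07 m is 0.0875, -0.0017 m is -0.0021.

```bash
python3 -m pendant '0,-0.0021,0.0021,0.025,0 | 0,-0.0021,0.0021,0.0625,0 | 0,-0.0021,0.0021,0.0813,0 | 0,-0.0021,0.0021,0.0875,0 | 0,-0.0021,0.0021,0.0875,0 | 0,-0.0021,0.0021,0.0875,0'>/dev/null; python3 to.py 431.4 -314.7 71.5 102.2; python3 - <<'E'
from h import *
c=ctrl.capture("side"); t=ctrl.capture("top")
a=[cv2.resize(c["color"][80:200,280:440],(400,300),interpolation=cv2.INTER_CUBIC),cv2.resize(t["color"][220:320,390:523],(400,300),interpolation=cv2.INTER_CUBIC)]
b=[cv2.resize(c["color"][320:440,350:510],(400,300),interpolation=cv2.INTER_CUBIC),cv2.resize(t["color"][220:320,120:253],(400,300),interpolation=cv2.INTER_CUBIC)]
cv2.imwrite("pics/d3.png",np.vstack([np.hstack(a),np.hstack(b)])[:,:,::-1])
E
```

```text
t 11.3 pos [ 432.  -316.4   87.7] yaw 102.2 tilt 0.09 w 0.013 F [ 0.  -0.3 -1. ] q7 0.68
delta [ 0.0018 -0.0003  0.0162] turn 0.0
```

View pics/d3.png

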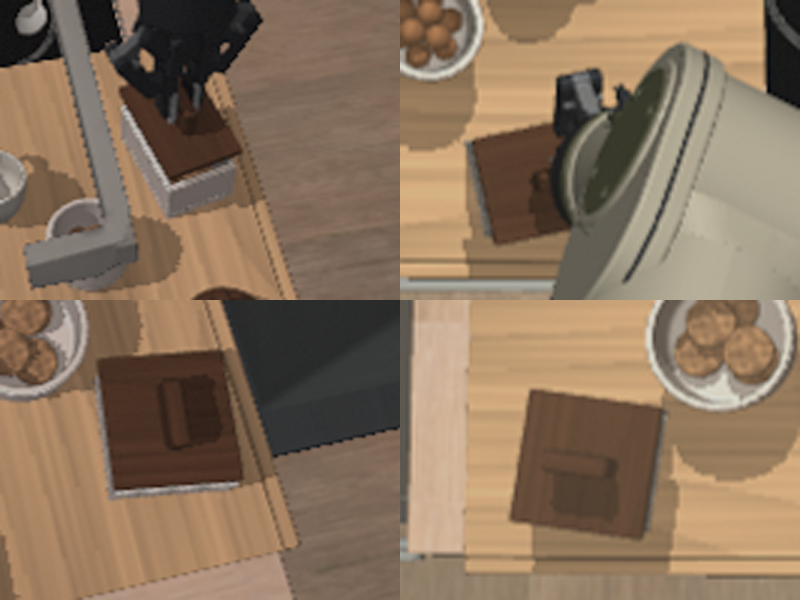

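The square lid sits level on its dish. The oblong lid is lined up about 15 mm above its dish, so I'll lower it.

Scaled: 0.0165 m is 0.0206, 0.015 m is 0.0188.

```bash
python3 -m pendant '0,0.0013,0,0.0075,0 | 0,0.0013,0,0.0138,0 | 0,0.0013,0,0.0188,0 | 0,0.0013,0,0.0206,0 | 0,0.0013,0,0.0206,0 | 0,0.0013,0,0.0206,0'; python3 to.py 431.4 -314.7 71.5 102.2
```

```text
time: 12.0
eef_pos: [0.4311, -0.3152, 0.0715]
orientation: [0.628, 0.778, -0.0, -0.0]
contact_force: [-8.2, 5.7, 20.0]
width: 0.0131
finger_force: 61.7
t 12.0 pos [ 431.1 -315.2   71.5] yaw 102.2 tilt 0.03 w 0.0131 F [-8.2  5.7 20. ] q7 0.67
delta [ 0.0004  0.0004 -0.    ] turn -0.0
```

Seated at the expected height. I'll release it and go to the small lid.

Scaled: -0.09 m is -0.1125, -0.07 m is -0.0875.

```bash
python3 -m pendant '0.05,0,0,0,0 | 0.05,0,0,0,0 | 0.05,0,0,0,0 | 0.05,0,0,0,0 | 0.05,0,0,-0.0375,0 | 0.05,0,0,-0.0875,0 | 0.05,0,0,-0.1125,0 | 0.05,0,0,-0.1125,0' | tail -3; python3 to.py 431.4 -137.1 160 97
```

```text
contact_force: [-0.5, -0.0, -0.8]
width: 0.0496
finger_force: 0.0
t 12.8 pos [ 432.7 -316.2  163.2] yaw 102.2 tilt 0.31 w 0.0496 F [-0.5 -0.  -0.8] q7 0.7
delta [0.1754 0.0366 0.0026] turn 0.091
```

Scaled: 0.1754 m is 0.2193, 0.155 m is 0.1938, 0.091 rad is 0.0869.

```bash
python3 -m pendant '0.05,0.05,0.01,0,0.0286 | 0.05,0.1,0.0213,0,0.0573 | 0.05,0.15,0.0313,0,0.0859 | 0.05,0.1938,0.04,0,0.0869 | 0.05,0.2193,0.0458,0,0.0869 | 0.05,0.2193,0.0458,0,0.0869 | 0.05,0.2193,0.0458,0,0.0869' >/dev/null; python3 to.py 431.3 -137 32 97
```

```text
t 13.5 pos [ 429.5 -136.2  159.4] yaw 97.0 tilt 0.04 w 0.0499 F [-0.8 -0.8 -0.1] q7 0.32
delta [-0.001   0.0017  0.1274] turn 0.0
```

Scaled: 0.128 m is 0.16, 0.12 m is 0.15.

```bash
python3 -m pendant '0.05,-0.0013,0.0013,0.05,0 | 0.05,-0.0013,0.0013,0.1,0 | 0.05,-0.0013,0.0013,0.1313,0 | 0.05,-0.0013,0.0013,0.15,0 | 0.05,-0.0013,0.0013,0.16,0 | 0.05,-0.0013,0.0013,0.16,0 | 0,-0.0013,0.0013,0.16,0 | 0,-0.0013,0.0013,0.16,0 | 0,-0.0013,0.0013,0.16,0 | 0,-0.0013,0.0013,0.16,0' >/dev/null;python3 -m pendant '0,0,0,0,0 | 0,0,0,0,0'; python3 to.py 431.3 -137 32 97; python3 -m pendant '0,0,0,-0.025,0 | 0,0,0,-0.075,0 | 0,0,0,-0.125,0 | 0,0,0,-0.16,0 | 0,0,0,-0.16,0' | tail -2;  python3 to.py 528.6 -231.5 160 97
```

```text
time: 14.7
eef_pos: [0.4317, -0.1374, 0.033]
orientation: [0.663, 0.749, 0.0, 0.001]
contact_force: [-0.7, -0.0, 6.9]
width: 0.0127
finger_force: 59.4
t 14.7 pos [ 431.7 -137.4   33. ] yaw 97.0 tilt 0.11 w 0.0127 F [-0.7 -0.   6.9] q7 0.22
delta [ 0.0004 -0.0003  0.001 ] turn -0.0
width: 0.0128
finger_force: 59.0
t 15.2 pos [ 433.  -137.5  164. ] yaw 97.0 tilt 0.4 w 0.0128 F [ 0.4 -0.7 -2. ] q7 0.32
delta [-0.1049  0.0834  0.0049] turn -0.0
```

Scaled: -0.105 m is -0.1313, 0.07 m is 0.0875.

```bash
python3 -m pendant '0,-0.0375,0.0288,0,0 | 0,-0.075,0.0575,0,0 | 0,-0.1125,0.0875,0,0 | 0,-0.1313,0.1043,0.0038,0 | 0,-0.1313,0.1043,0.0063,0 | 0,-0.1313,0.1043,0.0063,0' >/dev/null;python3 to.py 528.6 -231.5 86 97
```

```text
t 15.8 pos [ 525.8 -230.4  153.5] yaw 97.0 tilt 0.15 w 0.0128 F [ 0.7  0.1 -0.9] q7 0.36
delta [-0.0015  0.0028  0.0675] turn 0.0
```

Scaled: 0.067 m is 0.0838, 0.062 m is 0.0775.

```bash
python3 -m pendant '0,-0.001,0.0025,0.025,0 | 0,-0.001,0.0025,0.0625,0 | 0,-0.001,0.0025,0.0775,0 | 0,-0.001,0.0025,0.0838,0 | 0,-0.001,0.0025,0.0838,0 | 0,-0.001,0.0025,0.0838,0'>/dev/null; python3 to.py 528.6 -231.5 71 97; python3 - <<'E'
from h import *
c=ctrl.capture("top"); im=c["color"]; hsv=cv2.cvtColor(im,cv2.COLOR_RGB2HSV)
a=[cv2.resize(ctrl.capture("side")["color"][110:230,250:410],(400,300),interpolation=cv2.INTER_CUBIC),cv2.resize(im[180:300,350:510],(400,300),interpolation=cv2.INTER_CUBIC)]
cv2.imwrite("pics/d4.png",np.hstack(a)[:,:,::-1])
E
```

```text
t 16.4 pos [ 529.2 -231.7   89.3] yaw 97.0 tilt 0.1 w 0.013 F [-0.6  0.3 -0.7] q7 0.33
delta [ 0.0003 -0.0006  0.0183] turn -0.0
```

View pics/d4.png

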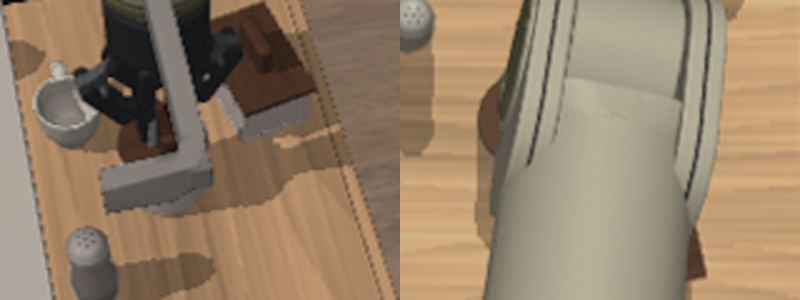

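The oblong lid is seated. The small lid hangs above its dish, and the cup is clear below the gripper knuckles. I'll lower it.

Scaled: 0.0185 m is 0.0231, 0.016 m is 0.02.

```bash
python3 -m pendant '0,0,-0.0006,0.0075,0 | 0,0,-0.0006,0.015,0 | 0,0,-0.0006,0.02,0 | 0,0,-0.0006,0.0231,0 | 0,0,-0.0006,0.0231,0 | 0,0,-0.0006,0.0231,0'; python3 to.py 528.6 -231.5 71 97
```

```text
time: 17.1
eef_pos: [0.5283, -0.2317, 0.071]
orientation: [0.663, 0.749, -0.0, 0.0]
contact_force: [-7.5, 2.7, 17.0]
width: 0.0127
finger_force: 61.8
t 17.1 pos [ 528.3 -231.7   71. ] yaw 97.0 tilt 0.04 w 0.0127 F [-7.5  2.7 17. ] q7 0.32
delta [0.0002 0.0004 0.    ] turn -0.0
```

```bash
python3 -m pendant '0.04,0,0,0,0 | 0.04,0,0,0,0 | 0.04,0,0,0,0 | 0.04,0,0,0,0 | 0.04,0,0,-0.0375,0 | 0.04,0,0,-0.0875,0 | 0.04,0,0,-0.1125,0 | 0.04,0,0,-0.1125,0' | tail -3; python3 to.py 526.5 -44.7 160 45.5
```

```text
contact_force: [1.0, -0.1, -0.5]
width: 0.0399
finger_force: 0.0
t 17.9 pos [ 529.8 -232.2  162.9] yaw 97.0 tilt 0.32 w 0.0399 F [ 1.  -0.1 -0.5] q7 0.36
delta [0.1865 0.0195 0.0024] turn 0.899
```

Scaled: 0.1865 m is 0.2331, 0.15 m is 0.1875, 0.899 rad is 0.8585.

```bash
python3 -m pendant '0.05,0.0375,0.0038,0,0.1241 | 0.05,0.075,0.0075,0,0.2483 | 0.05,0.1125,0.0113,0,0.3724 | 0.05,0.15,0.015,0,0.4966 | 0.05,0.1875,0.0188,0,0.6207 | 0.05,0.2125,0.0225,0,0.7448 | 0.05,0.2331,0.0244,0,0.8585 | 0.05,0.2331,0.0244,0,0.8585 | 0.05,0.2331,0.0244,0,0.8585' >/dev/null; python3 to.py 526.5 -44.7 32 45.5
```

```text
t 18.8 pos [524.4 -44.6 158.9] yaw 45.7 tilt 0.05 w 0.0502 F [-0.3 -0.9 -0.6] q7 -0.85
delta [0.0015 0.0016 0.1269] turn 0.003
```

Scaled: 0.128 m is 0.16, 0.12 m is 0.15.

```bash
python3 -m pendant '0.05,0.0013,0.0013,0.05,0 | 0.05,0.0013,0.0013,0.1,0 | 0.05,0.0013,0.0013,0.1313,0 | 0.05,0.0013,0.0013,0.15,0 | 0.05,0.0013,0.0013,0.16,0 | 0.05,0.0013,0.0013,0.16,0 | 0,0.0013,0.0013,0.16,0 | 0,0.0013,0.0013,0.16,0 | 0,0.0013,0.0013,0.16,0 | 0,0.0013,0.0013,0.16,0' >/dev/null;python3 -m pendant '0,0,0,0,0 | 0,0,0,0,0'; python3 to.py 526.5 -44.7 32 45.5; python3 -m pendant '0,0,0,-0.025,0 | 0,0,0,-0.075,0 | 0,0,0,-0.125,0 | 0,0,0,-0.16,0 | 0,0,0,-0.16,0' | tail -2;  python3 to.py 520 110.8 160 45.5
```

```text
time: 20.0
eef_pos: [0.5272, -0.0443, 0.0328]
orientation: [0.922, 0.387, 0.001, 0.001]
contact_force: [-0.5, -0.0, 6.1]
width: 0.013
finger_force: 59.8
t 20.0 pos [527.2 -44.3  32.8] yaw 45.5 tilt 0.14 w 0.013 F [-0.5 -0.   6.1] q7 -0.92
delta [-0.0007 -0.0002  0.0008] turn -0.0
width: 0.0128
finger_force: 58.8
t 20.5 pos [528.5 -44.1 164.1] yaw 45.5 tilt 0.42 w 0.0128 F [-0.2  0.7 -1.9] q7 -0.85
delta [ 0.1046 -0.1147  0.0038] turn -0.0
```

Scaled: -0.1147 m is -0.1434, -0.105 m is -0.1313.

```bash
python3 -m pendant '0,0.0313,-0.035,0,0 | 0,0.0625,-0.0688,0,0 | 0,0.0938,-0.1038,0,0 | 0,0.1188,-0.1313,0.0038,0 | 0,0.1308,-0.1434,0.005,0 | 0,0.1308,-0.1434,0.005,0 | 0,0.1308,-0.1434,0.005,0' >/dev/null;python3 to.py 520 110.8 86 45.5
```

```text
t 21.2 pos [517.7 109.5 155.1] yaw 45.4 tilt 0.06 w 0.0128 F [ 0.7 -0.4 -0.6] q7 -1.17
delta [0.0026 0.0007 0.0691] turn -0.001
```

Scaled: 0.069 m is 0.0863, 0.064 m is 0.08.

```bash
python3 -m pendant '0,0.0025,0.0006,0.025,0 | 0,0.0025,0.0006,0.0625,0 | 0,0.0025,0.0006,0.08,0 | 0,0.0025,0.0006,0.0863,0 | 0,0.0025,0.0006,0.0863,0 | 0,0.0025,0.0006,0.0863,0'>/dev/null; python3 to.py 520 110.8 70.8 45.5; python3 - <<'E'
from h import *
c=ctrl.capture("top"); im=c["color"]
a=[cv2.resize(ctrl.capture("side")["color"][270:390,280:440],(400,300),interpolation=cv2.INTER_CUBIC),cv2.resize(im[170:290,160:320],(400,300),interpolation=cv2.INTER_CUBIC)]
cv2.imwrite("pics/d5.png",np.hstack(a)[:,:,::-1])
E
```

```text
t 21.8 pos [520.2 111.8  87.6] yaw 45.5 tilt 0.08 w 0.0127 F [-0.2 -0.3 -0.7] q7 -1.22
delta [-0.0009  0.0005  0.0168] turn -0.001
```

View pics/d5.png

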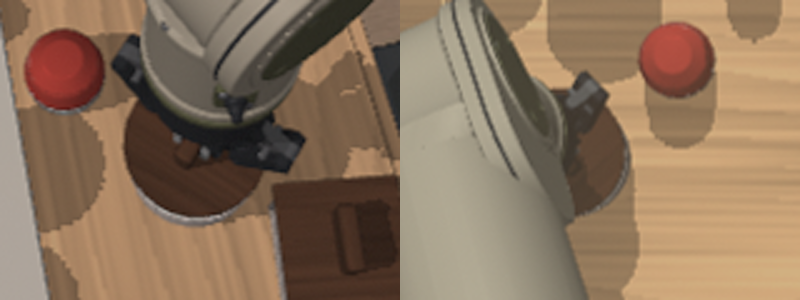

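The large lid is centred over its dish and clear of the timer. I'll lower it and release.

Scaled: 0.017 m is 0.0213, 0.015 m is 0.0188.

```bash
python3 -m pendant '0,-0.0006,0.0004,0.0075,0 | 0,-0.0006,0.0004,0.015,0 | 0,-0.0006,0.0004,0.0188,0 | 0,-0.0006,0.0004,0.0213,0 | 0,-0.0006,0.0004,0.0213,0 | 0,-0.0006,0.0004,0.0213,0'; python3 to.py 520 110.8 70.8 45.5
```

```text
time: 22.5
eef_pos: [0.5191, 0.1112, 0.0708]
orientation: [0.922, 0.387, -0.001, 0.0]
contact_force: [-10.8, -2.8, 20.4]
width: 0.0126
finger_force: 61.7
t 22.5 pos [519.1 111.2  70.8] yaw 45.5 tilt 0.08 w 0.0126 F [-10.8  -2.8  20.4] q7 -1.23
delta [0.0004 0.0009 0.    ] turn -0.0
```

Scaled: -0.1 m is -0.125, -0.07 m is -0.0875.

```bash
python3 -m pendant '0.05,0,0,0,0 | 0.05,0,0,0,0 | 0.05,0,0,0,0 | 0.05,0,0,0,0 | 0.05,0,0,-0.0375,0 | 0.05,0,0,-0.0875,0 | 0.05,0,0,-0.125,0 | 0.05,0,0,-0.125,0' | tail -3; python3 to.py 470 -50 170 45.5
```

```text
contact_force: [0.5, 0.6, 0.2]
width: 0.0495
finger_force: 0.0
t 23.3 pos [521.5 112.1 173.7] yaw 45.5 tilt 0.39 w 0.0495 F [0.5 0.6 0.2] q7 -1.17
delta [-0.1517  0.0769  0.0032] turn -0.0
```

Scaled: -0.15 m is -0.1875, -0.12 m is -0.15.

```bash
python3 -m pendant '0.05,-0.05,0.025,0,0 | 0.05,-0.1,0.05,0,0 | 0.05,-0.15,0.075,0,0 | 0.05,-0.1875,0.0963,0,0 | 0.05,-0.1875,0.0963,0,0 | 0.05,-0.1875,0.0963,0,0' >/dev/null; python3 - <<'E'
from h import *
c=ctrl.capture("top"); im=c["color"]; hsv=cv2.cvtColor(im,cv2.COLOR_RGB2HSV)
lid=((hsv[...,2]<105)&(hsv[...,1]>60)&((hsv[...,0]<20)|(hsv[...,0]>170))).astype(np.uint8)
for n,s in dict(large=(225,230),small=(402,226),oblong=(443,277),square=(181,274)).items(): print("lid",n,*shape(c,lid,s,.066))
s=ctrl.capture("side")["color"]
cv2.imwrite("pics/d6.png",np.vstack([cv2.resize(im[150:320,120:520],(706,300),interpolation=cv2.INTER_CUBIC),cv2.resize(cv2.rotate(s[70:430,240:470],cv2.ROTATE_90_COUNTERCLOCKWISE),(706,300))])[:,:,::-1])
E
```

```text
lid large [520.1 116.8] [85.  99.3] 85.4 circ 519.2 110.0 100.3
lid small [ 527.4 -231.7] [72.4 72.7] 89.9 circ 526.8 -230.9 75.0
lid oblong [ 430.  -313.2] [ 69.1 105.6] 12.3 circ 429.9 -313.0 122.6
lid square [436.  195.3] [88.  86.6] 81.8 circ 436.7 194.6 120.4
```

View pics/d6.png

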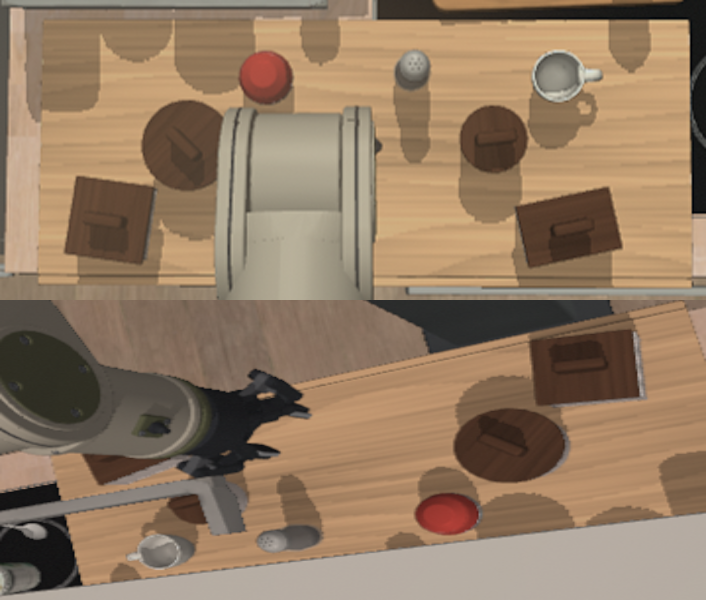

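```bash
python3 - <<'E'
from h import *
c=ctrl.capture("side"); im=c["color"]; hsv=cv2.cvtColor(im,cv2.COLOR_RGB2HSV)
lid=((hsv[...,2]<105)&(hsv[...,1]>60)&((hsv[...,0]<20)|(hsv[...,0]>170))).astype(np.uint8)
for n,s in dict(large=(355,330),square=(414,370)).items(): print("lid",n,*shape(c,lid,s,.066))
o=ctrl.get_obs();print(o["contact_force"],o["time"])
E
```

```text
lid large [520.5 113.7] [98.  99.4] 77.9 circ 520.6 113.3 101.3
lid square [431.5 199.3] [ 88.  103.9] 81.0 circ 432.2 201.6 132.4
[-0.71122572  0.59173315 -0.46375251] 24.05
```

```bash
python3 -c "
from rig import ctrl
print(ctrl.finish_job())"
```

```text
the job is handed in; nothing more can be done
None
```

All four lids were set down on their matching dishes and released, and the job was handed in at about 24 s with no verdict returned; three lids measured within about 3 mm of centre and the square one about 4 mm off, inside the 10 mm limit.

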